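Pack the sandstone core

TASK

Pick the tan sandstone core out of the blue rack without rolling it away, and lay it down in the two black notched saddles of the white specimen box, lying along the box with its middle over the middle of the box. Set it down into the saddles before letting go, and leave the grey core, the red core, the brush and the fossil block where they are.

Things in the scene. Friction and masses are not known exactly. Their poses are not given: they have to be found in the camera images.
- tan_core_center (a point): centre of the core to move: tan (pale yellow-brown) sandstone, a solid round cylinder 32 mm in diameter and 140 mm long, 0.2 to 0.33 kg, lying level in one of the rack's three pairs of notches, its axis 53 mm above the table, its middle up to 8 mm off the rack's middle line. The point is on the axis, half-way along; x runs along the core (either way round), y and z may be rolled about it.
- grey_core_center (a point): centre of a grey rock core of the same size (32 mm diameter, 140 mm long), lying in another pair of the rack's notches; leave it there. x axis along the core.
- red_core_center (a point): centre of a dark red rock core of the same size (32 mm diameter, 140 mm long), lying in another pair of the rack's notches; leave it there. x axis along the core.
- rack: blue wooden rack, fixed; origin on the table under its middle. Base 130 x 260 mm (x, y), 10 mm thick. Two bars along y, at x = -47 and +47 mm, 16 mm thick, top at 48 mm; the 78 mm between them is free for fingers down to the base. Each bar has three 90-degree V notches, 18 mm deep, 36 mm wide at the top, at y = -90, 0, +90 mm; cores lie along x across both bars.
- box_seat (a point): where the core's centre belongs in the white specimen box: over its middle, 53 mm above the table; x along the box. Box: fixed open tray 220 x 140 mm (x, y), walls 25 mm high, floor 5 mm. In it two black saddle blocks at x = -47 and +47 mm, 20 mm thick, 90 mm wide, top at 54 mm, each with a 90-degree V notch at y = 0, 24 mm deep, 48 mm wide; 74 mm free between them.
- brush_center (a point): middle of a flat paint brush with a yellow handle, about 210 mm long, 48 mm wide, 18 mm thick, lying on the table beyond the work; leave it there. x axis from handle to bristles.
- fossil_block: irregular grey-brown fossil block with dark brown bone showing, in a foil jacket, about 130 mm long, 110 mm wide and 55 mm high, standing on the table beyond the work, origin under its middle; leave it there.
Not all that is in view belongs to the job. What is shaped like the part that bears tan_core_center but orange or turquoise is not meant.

How it is judged:
By the outcome, as a careful person would: the job done as asked, in the order asked, and still so for the second after the job is handed in, with the robot touching nothing.
It also fails if it takes over 38 s, if anything falls off the work surface, if the arm or the gripper's body presses on something with over 40 N, if the wrist force passes 120 N, or if a joint passes its speed limit or range.

ROBOT

A 6-joint arm with a two-finger parallel gripper is mounted at the origin on the work surface. World frame = base frame: x ahead of the robot, y to its left, z up, the work surface at z = 0. Lengths are in m, angles in rad, forces in N, time in s.
With the tool pointing down it reaches from about 0.375 to 0.975 m from the base axis. Payload 3.8 kg.
Tool frame: the origin (TCP) lies midway between the tips of the shut fingers; the grasp point (between the pads) lies 19 mm behind it (bot.grip_point_offset is the z of the grasp point in the tool frame, in m); z points along the fingers, y is the line along which they close (so a half turn about z gives the same grasp; the last joint's range is limited). The gripper opens to 85 mm and grips with 20 to 120 N. Pads are 22 mm wide; open, the fingers measure 114 mm over their backs; the gripper's body (76 mm by 85 mm) begins 54 mm behind the grasp point. The pads swing forward as they close: fully open they stand 13 mm farther back than shut.
Start: joints at [1.11, 0.264, 1.604, -0, 1.274, -0.037], TCP at [0.278, 0.615, 0.231] pointing down, gripper open.
Joint ranges: [-2.63, 2.63], [-0.94, 2.18], [0.31, 2.57], [-1.31, 4.45], [0, 2.66], [-2.55, 2.55]. Speed limits (rad/s): [2.57, 2.57, 3.14, 3.14, 3.14, 3.14].

INTERFACE

Orientations are given as a rotation vector (axis times angle).
In Python, from workcell import sensors, optics, order, bot gives the robot as it stands.
- The arm moves only by the tool play_rows, never from a script. Its argument "commands" is a list of rows, each a list of 6 numbers: the shift along the tool's x, y, z in cm, then the turn, a rotation vector about the tool's x, y, z in rad. In form: [[dx, dy, dz, wx, wy, wz], ...]. A call has 1 to 5 rows; each row shifts and turns the commanded pose from where the row before left it, along the tool's axes as they then stand; what a row does not reach is not made up. A row lasts 1/12 s, in which the tool goes at most 41.7 mm and 7.16 degrees, less where a joint would pass 70% of its speed; a pose out of reach is approached as far as the arm can. A call with a gripper value outside its range is refused whole. "grip" is the closure, from 0 (fully open) to 1 (shut), set as the call begins (left out, the last holds). The fingers move at their own pace and stop on an object; "force" is the grip in N (left out, the last holds). Time passes only in rows, so rows that do not move let the fingers close. It gives the time, the measured TCP pose, the force, the opening and the grip force at its end, in the units of the state.
- sensors.read_state(): the state, without advancing time (a new reading comes with each control period).
- optics.read_camera(name): name is "side" or "top"; returns the picture (400x640x3 uint8, red, green, blue); there is no depth.
- optics.camera_info(name): a dict with "mtx" (3x3 intrinsics, pixels), "k1" (the pictures are not rectified: a ray, as slopes to the right and down, at radius r is drawn at 1 + k1 r^2 times it, then the intrinsics apply), "R" (3x3) and "t" (3): a world point X has camera coordinates R X + t. Camera axes: x right, y down, z forward; pixel columns grow to the right and rows downward; lengths in m; the calibration is good to about 2 mm. A picture is of the moment at which its call begins. camera_info takes no time and is no camera call.
- order.finish_job(): hands the job in; it is judged then, once.
The state is a dict: "time": time; "q": joint angles; "joint_vel": joint speeds; "joint_torque": joint torques, N m; "tool_pos": TCP position; "tcp_rot": TCP orientation; "wrist_force": force on the tool from outside, world axes, zero at the start; "torque": the same for the moment, N m; "width": opening from 0.0 (shut) to 1.0 (fully open); "grip_force": force on a finger pad.
Only numpy, scipy, OpenCV 4.12 (cv2) and the standard library are available. Lean on these libraries where they do the work, as an engineer would, in place of code of your own. Each camera call takes 0.05 s, during which the arm holds its last target. There are 200 camera calls.

## Working session

There is one attempt and no reset: what is moved stays moved. The work goes in short steps, Python scripts to look and compute and a tool call to move; the robot and the scene stay as the last step left them, time stands still between calls to the robot, and variables do not carry over. Pictures are saved under pics/ and viewed, at most 10 in all, crops included, and the job is handed in when it is done.

Besides the shell and the picture viewer there is one more tool, called after "Emit:" as name(argument=value, ...) on one line, values as JSON. play_rows: Moves the arm, as the interface text tells. Its arguments: {"type":"object","properties":{"commands":{"type":"array","items":{"type":"array","items":{"type":"number"}}},"grip":{"type":"number"},"force":{"type":"number"}},"required":["commands"]}

```bash
mkdir -p pics
python3 - <<'E'
from workcell import sensors, optics, order, bot
import cv2
for n in("top","side"):
    im=optics.read_camera(n); cv2.imwrite(f"pics/{n}0.png",im[:,:,::-1]); i=optics.camera_info(n); print(n,i)
s=sensors.read_state();print(s, bot.grip_point_offset)
E
```

```text
top {'mtx': array([[459.79785631,   0.        , 314.09286103],
       [  0.        , 459.79785631, 208.09438916],
       [  0.        ,   0.        ,   1.        ]]), 'k1': -0.06375150591729363, 'R': array([[-0.06312432, -0.99799879,  0.00370629],
       [-0.97543154,  0.06091067, -0.21171488],
       [ 0.21106544, -0.01697959, -0.97732445]]), 't': array([-0.03204269,  0.50918813,  1.14807562])}
side {'mtx': array([[475.94740807,   0.        , 308.87534014],
       [  0.        , 475.94740807, 200.75730203],
       [  0.        ,   0.        ,   1.        ]]), 'k1': -0.13943477135577623, 'R': array([[ 0.95450001, -0.29820775,  0.00137083],
       [-0.1823757 , -0.58737075, -0.78850156],
       [ 0.23594246,  0.75237473, -0.61503123]]), 't': array([-0.45536   ,  0.11600715,  1.24771937])}
{'time': 0.1, 'q': array([ 1.11011696e+00,  2.64715519e-01,  1.60527103e+00, -1.64767925e-05,
        1.27368558e+00, -3.69152180e-02]), 'joint_vel': array([ 5.57644278e-04, -7.24918327e-04, -2.69364461e-03, -3.41777020e-04,
       -8.52920774e-05,  1.12047685e-03]), 'joint_torque': array([ 1.90625829e-04, -5.16708362e+01, -3.68590093e+01, -2.24471078e-04,
        6.31684190e-03,  1.03896301e-05]), 'tool_pos': array([0.27727334, 0.61468487, 0.23004297]), 'tcp_rot': array([-0.6605655 , -3.07085109,  0.00317145]), 'wrist_force': array([ 0.61142812, -0.54413943,  0.20135515]), 'torque': array([ 0.01577683, -0.04698156, -0.01120692]), 'grip_force': 0.0, 'width': 0.9974491480788152} -0.0187
```

View pics/top0.png

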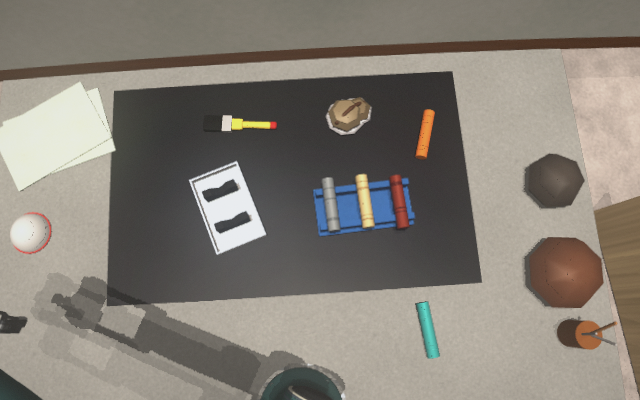

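View pics/side0.png

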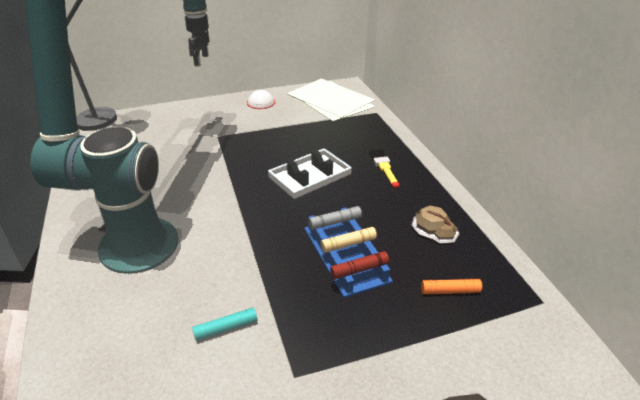

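Candidates in the top view are tan (365,201), grey (331,204), red (400,201), orange decoy (425,133), turquoise decoy (428,330), and the small yellow brush handle (258,125). By the description it is the tan one at (365,201), in the rack's middle notches. The white box is at about (227,208). I'll measure and check with a crop.

```bash
cat > h.py <<'E'
import numpy as np, cv2
from workcell import sensors, optics, order, bot
def ray(n,px):
    c=optics.camera_info(n); k=c["k1"]
    p=cv2.undistortPoints(np.float64(px).reshape(-1,1,2),c["mtx"],np.array([k,0,0,0,0.]))[:,0]
    d=np.c_[p,np.ones(len(p))]@c["R"]; return -c["R"].T@c["t"],d
def plane(n,px,z):
    C,d=ray(n,px); return C+d*((z-C[2])/d[:,2])[:,None]
def big(m,k=1):
    c,_=cv2.findContours(m.astype(np.uint8),cv2.RETR_EXTERNAL,cv2.CHAIN_APPROX_NONE)
    return sorted(c,key=cv2.contourArea)[::-1][:k]
def rect(n,cnt,z):
    P=plane(n,cnt[:,0],z)[:,:2]; (c,s,a)=cv2.minAreaRect(np.float32(P*1000))
    b=cv2.boxPoints((c,s,a)); e=[b[1]-b[0],b[2]-b[1]]; e=max(e,key=np.linalg.norm)
    return np.round(c,1),np.round(s,1),round(np.degrees(np.arctan2(e[1],e[0])),1)%180
E
python3 - <<'E'
from h import *
for n,roi,br in(("top",(340,160,388,245),(180,150,275,265)),("side",(310,220,390,262),(260,140,360,200))):
    im=optics.read_camera(n); h=cv2.cvtColor(im,cv2.COLOR_RGB2HSV).astype(int)
    H,S,V=h[...,0],h[...,1],h[...,2]
    r=np.zeros(H.shape,bool); r[roi[1]:roi[3],roi[0]:roi[2]]=1
    m=r&(H>12)&(H<32)&(S>40)&(V>90); c=big(m)[0]
    print(n,"cam",plane(n,[[320,200]],0)[0],(ray(n,[[0,0]])[0]).round(3)); print("tan",cv2.minAreaRect(c),rect(n,c,.053),rect(n,c,.06))
    r[:]=0; r[br[1]:br[3],br[0]:br[2]]=1
    w=r&(S<50)&(V>110); c=big(w)[0]; hull=cv2.convexHull(c)
    print("box",rect(n,hull,.0),rect(n,hull,.025))
    hm=np.zeros(H.shape,np.uint8); cv2.drawContours(hm,[hull],-1,1,-1)
    for k in big((hm>0)&(V<60),2): print("saddle",cv2.minAreaRect(k),rect(n,k,.054))
    if n=="top":
        a=im[165:245,305:420]; b=im[155:260,180:275]
        a=cv2.resize(a,(400,280),interpolation=2); b=cv2.resize(b,(253,280),interpolation=2)
        cv2.imwrite("pics/crop.png",np.hstack([a,b])[:,:,::-1])
E
```

```text
top cam [ 0.53966289 -0.08250511  0.        ] [ 0.252 -0.043  1.23 ]
tan ((364.2311706542969, 200.00289916992188), (54.056331634521484, 12.468689918518066), 81.25383758544922) (array([ 521. , -196.8]), array([145.8,  33.3]), np.float32(3.4)) (array([ 519.5, -195.9]), array([145. ,  33.1]), np.float32(3.4))
box (array([537.5, 174.8]), array([228.9, 145.6]), np.float32(19.1)) (array([531.7, 170.3]), array([224.2, 142.7]), np.float32(19.1))
side cam [0.52347162 0.03876094 0.        ] [ 0.161 -1.006  0.859]
tan ((348.6730651855469, 238.63462829589844), (12.98045539855957, 57.271881103515625), 74.74488067626953) (array([ 522.3, -195.9]), array([156. ,  45.8]), np.float32(3.7)) (array([ 519.2, -202.9]), array([154.6,  45.5]), np.float32(3.7))
box (array([540.9, 192.7]), array([246.8, 173.2]), np.float32(19.2)) (array([529.9, 157.8]), array([239.6, 168.2]), np.float32(19.2))
saddle ((296.74462890625, 173.7274627685547), (27.187557220458984, 11.988729476928711), 31.607501983642578) (array([476.7, 120.7]), array([ 45.3, 123.7]), np.float32(110.1))
saddle ((320.62835693359375, 162.520263671875), (27.899433135986328, 11.276021003723145), 35.53767776489258) (array([561. , 152.5]), array([ 47.3, 127.5]), np.float32(110.2))
```

View pics/crop.png

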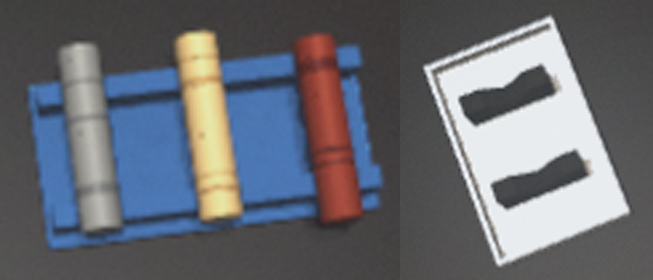

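The crop confirms a tan banded core between the grey and red ones. Its centre is about (0.5205, -0.1965) at 3.4°. The box middle is about (0.534, 0.172) at 19.1°. I'll travel high first (24 rows), then turn.

Emit:
play_rows(commands=[[-2.3,-2.65,0,0,0,0],[-2.3,-2.65,0,0,0,0],[-2.3,-2.65,0,0,0,0],[-2.3,-2.65,0,0,0,0],[-2.3,-2.65,0,0,0,0]], grip=0)

```text
time: 0.62
tool_pos: [0.3279, 0.4456, 0.2309]
tcp_rot: [-0.66, -3.071, 0.001]
wrist_force: [-0.0, 1.1, 0.7]
width: 0.999
grip_force: 0.0
```

Emit:
play_rows(commands=[[-2.3,-2.65,0,0,0,0],[-2.3,-2.65,0,0,0,0],[-2.3,-2.65,0,0,0,0],[-2.3,-2.65,0,0,0,0],[-2.3,-2.65,0,0,0,0]])

```text
time: 1.03
tool_pos: [0.3782, 0.2775, 0.2312]
tcp_rot: [0.66, 3.071, 0.0]
wrist_force: [0.8, -0.4, 0.4]
width: 1.0
grip_force: 0.0
```

Emit:
play_rows(commands=[[-2.3,-2.65,0,0,0,0],[-2.3,-2.65,0,0,0,0],[-2.3,-2.65,0,0,0,0],[-2.3,-2.65,0,0,0,0],[-2.3,-2.65,0,0,0,0]])

```text
time: 1.45
tool_pos: [0.4286, 0.1094, 0.2314]
tcp_rot: [0.66, 3.071, 0.0]
wrist_force: [0.7, 0.0, -0.0]
width: 0.998
grip_force: 0.0
```

Emit:
play_rows(commands=[[-2.3,-2.65,0,0,0,0],[-2.3,-2.65,0,0,0,0],[-2.3,-2.65,0,0,0,0],[-2.3,-2.65,0,0,0,0],[-2.3,-2.65,0,0,0,0]])

```text
time: 1.87
tool_pos: [0.4789, -0.0588, 0.2313]
tcp_rot: [0.661, 3.071, 0.0]
wrist_force: [0.6, 0.7, 0.2]
width: 1.0
grip_force: 0.0
```

Emit:
play_rows(commands=[[-2.3,-2.65,0,0,0,0],[-2.3,-2.65,0,0,0,0],[-2.3,-2.65,0,0,0,0],[-2.3,-2.65,0,0,0,0],[0,0,0,0,0,0.12]])

```text
time: 2.28
tool_pos: [0.5205, -0.197, 0.2312]
tcp_rot: [0.849, 3.023, -0.004]
wrist_force: [-0.3, 0.7, 0.3]
width: 1.002
grip_force: 0.0
```

Emit:
play_rows(commands=[[0,0,0,0,0,0.12],[0,0,0,0,0,0.12],[0,0,0,0,0,0.12],[0,0,0,0,0,0.12],[0,0,0,0,0,0.12]])

```text
time: 2.7
tool_pos: [0.519, -0.1915, 0.231]
tcp_rot: [-1.708, -2.636, 0.0]
wrist_force: [-0.0, 0.3, -0.1]
width: 1.002
grip_force: 0.0
```

Emit:
play_rows(commands=[[0,0,0,0,0,0.12],[0,0,0,0,0,0.12],[0,0,0,0,0,0.12],[0,0,0,0,0,0.12],[0,0,0,0,0,0.12]])

```text
time: 3.12
tool_pos: [0.519, -0.1914, 0.2311]
tcp_rot: [-2.411, -2.014, 0.0]
wrist_force: [-0.2, 0.2, 0.0]
width: 1.001
grip_force: 0.0
```

Emit:
play_rows(commands=[[0,0,0,0,0,0.12],[0,0,0,0,0,0.12],[0,0,0,0,0,0.12],[0,0,0,0,0,0.12],[0,0,0,0,0,0.12]])

```text
time: 3.53
tool_pos: [0.519, -0.1914, 0.2311]
tcp_rot: [-2.898, -1.211, 0.0]
wrist_force: [0.2, -0.1, 0.5]
width: 0.998
grip_force: 0.0
```

Emit:
play_rows(commands=[[0,0,0,0,0,0.12],[0,0,0,0,0,0.12],[0,0,0,0,0,0.12],[0,0,0,0,0,0.12],[0,0,0,0,0,0.12]])

```text
time: 3.95
tool_pos: [0.519, -0.1914, 0.2311]
tcp_rot: [-3.127, -0.301, 0.001]
wrist_force: [0.2, -0.5, -0.0]
width: 1.003
grip_force: 0.0
```

```bash
cat >> h.py <<'E'
from scipy.spatial.transform import Rotation as Ro
def togo(x,y,z,yaw):  # yaw of tool y, deg -> move in tool axes (cm) and turn
    s=sensors.read_state(); R=Ro.from_rotvec(s["tcp_rot"]); M=R.as_matrix()
    yy=np.radians(yaw); ty=np.array([np.cos(yy),np.sin(yy),0]); tz=np.array([0,0,-1.]); T=np.c_[np.cross(ty,tz),ty,tz]
    print("t",s["time"],"pos",s["tool_pos"].round(4),"q",s["q"].round(2),"w",s["width"],"F",s["wrist_force"].round(1),s["grip_force"])
    print("shift cm",(M.T@(np.array([x,y,z])-s["tool_pos"])*100).round(2),"turn",Ro.from_matrix(M.T@T).as_rotvec().round(3))
E
python3 - <<'E'
from h import *
togo(.5205,-.1965,.15,-86.6)
im=optics.read_camera("top")
h=cv2.cvtColor(im,cv2.COLOR_RGB2HSV).astype(int);V=h[...,2];S=h[...,1]
r=np.zeros(V.shape,bool); r[150:265,180:275]=1
c=big(r&(S<60)&(V>110))[0]; hull=cv2.convexHull(c); hm=np.zeros(V.shape,np.uint8); cv2.drawContours(hm,[hull],-1,1,-1)
hm=cv2.erode(hm,np.ones((9,9)))
for k in big((hm>0)&(V<90),2): print("saddle",cv2.minAreaRect(k),rect("top",k,.054),rect("top",k,.03))
P=plane("top",cv2.approxPolyDP(hull,5,True)[:,0],.025);print(P.round(4)); print(plane("top",cv2.approxPolyDP(hull,5,True)[:,0],0).round(4))
E
```

```text
t 3.95 pos [ 0.519  -0.1914  0.2311] q [-0.4   0.03  1.87 -0.    1.24  0.98] w 1.0026931109713633 F [ 0.2 -0.5 -0. ] 0.0
shift cm [0.05 0.53 8.11] turn [-0.     0.     0.133]
saddle ((219.6724395751953, 190.4310302734375), (11.327415466308594, 33.98224639892578), 68.19859313964844) (array([569.6, 182.1]), array([31.2, 89.3]), np.float32(109.0)) (array([576.1, 186.7]), array([31.9, 91.1]), np.float32(109.0))
saddle ((231.87255859375, 222.1884765625), (10.096877098083496, 34.539730072021484), 67.7509765625) (array([482.2, 152. ]), array([27. , 89.3]), np.float32(109.3)) (array([486.9, 156. ]), array([27.6, 91.1]), np.float32(109.3))
[[0.6581 0.1414 0.025 ]
 [0.4504 0.0672 0.025 ]
 [0.4053 0.201  0.025 ]
 [0.6149 0.2712 0.025 ]]
[[0.6665 0.1452 0.    ]
 [0.4545 0.0695 0.    ]
 [0.4085 0.2061 0.    ]
 [0.6225 0.2778 0.    ]]
```

Emit:
play_rows(commands=[[0.05,0.53,0,0,0,0.067],[0,0,0,0,0,0.066],[0,0,3,0,0,0],[0,0,3,0,0,0],[0,0,3,0,0,0]])

```text
time: 4.42
tool_pos: [0.5213, -0.1968, 0.1411]
tcp_rot: [3.139, 0.106, 0.003]
wrist_force: [-0.3, 0.6, -0.4]
width: 0.996
grip_force: 0.0
```

Emit:
play_rows(commands=[[0,0,2,0,0,0],[0,0,2,0,0,0],[0,0,2,0,0,0],[0,0,0,0,0,0],[0,0,0,0,0,0]])

```text
time: 4.83
tool_pos: [0.5195, -0.196, 0.0801]
tcp_rot: [-3.138, -0.104, 0.005]
wrist_force: [0.7, -0.4, -0.2]
width: 0.999
grip_force: 0.0
```

Run:
```python
from h import *
togo(.5205,-.1965,.034,-86.6)
im=optics.read_camera("side"); a=im[150:310,270:430]; cv2.imwrite("pics/s1.png",cv2.resize(a,(560,560),interpolation=2)[:,:,::-1])
```

```text
t 4.8333 pos [ 0.5195 -0.196   0.0801] q [-0.41  0.18  2.   -0.    0.96  1.1 ] w 0.9994610875171331 F [ 0.7 -0.4 -0.2] 0.0
shift cm [0.11 0.06 4.61] turn [-0.002  0.003  0.007]
```

View pics/s1.png

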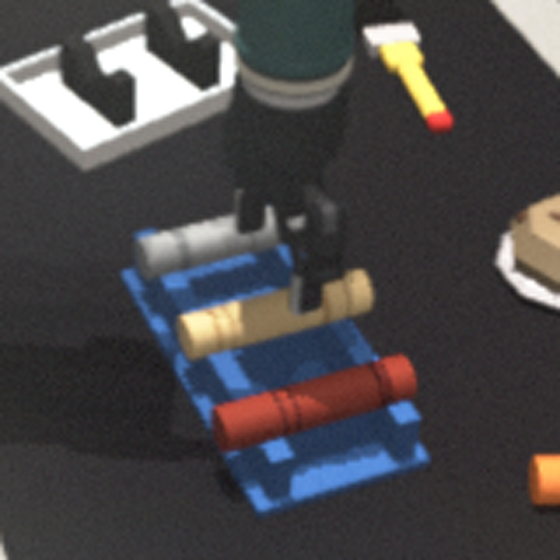

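The crop shows the open fingers straddling the tan core near its middle, with one in front at crop (305,290). The neighbouring cores are clear, so I'll go down and close gently.

Emit:
play_rows(commands=[[0.1,0.05,1.5,0,0,0.007],[0,0,1.5,0,0,0],[0,0,1,0,0,0],[0,0,0.6,0,0,0],[0,0,0,0,0,0]])

```text
time: 5.3
tool_pos: [0.5214, -0.1968, 0.0349]
tcp_rot: [-3.14, -0.091, 0.001]
wrist_force: [0.3, -0.1, 0.1]
width: 1.001
grip_force: 0.0
```

Emit:
play_rows(commands=[[0,0,0,0,0,0],[0,0,0,0,0,0],[0,0,0,0,0,0],[0,0,0,0,0,0],[0,0,0,0,0,0]], grip=0.5, force=40)

```text
time: 5.72
tool_pos: [0.5222, -0.1971, 0.0358]
tcp_rot: [3.14, 0.091, 0.001]
wrist_force: [0.4, -0.3, 0.7]
width: 0.501
grip_force: 0.0
```

Run:
```python
from h import *
togo(.5205,-.1965,.034,-86.6)
```

```text
t 5.7167 pos [ 0.5222 -0.1971  0.0358] q [-0.41  0.25  2.02  0.    0.87  1.11] w 0.5005630953680714 F [ 0.4 -0.3  0.7] 0.0
shift cm [-0.16 -0.07  0.18] turn [ 0.    -0.001 -0.002]
```

Emit:
play_rows(commands=[[-0.15,-0.07,0.15,0,0,0],[0,0,0,0,0,0],[0,0,0,0,0,0],[0,0,0,0,0,0],[0,0,0,0,0,0]], grip=1, force=45)

```text
time: 6.13
tool_pos: [0.5216, -0.1984, 0.0353]
tcp_rot: [3.137, 0.092, 0.005]
wrist_force: [-0.4, -6.1, 3.6]
width: 0.363
grip_force: 44.2
```

Emit:
play_rows(commands=[[0,0,0,0,0,0],[0,0,0,0,0,0],[0,0,-0.3,0,0,0],[0,0,-0.5,0,0,0],[0,0,-1,0,0,0]])

```text
time: 6.55
tool_pos: [0.5184, -0.1954, 0.0505]
tcp_rot: [-3.138, -0.09, 0.006]
wrist_force: [-0.1, -0.1, -1.9]
width: 0.36
grip_force: 44.6
```

Emit:
play_rows(commands=[[0,0,-1.5,0,0,0],[0,0,-2,0,0,0],[0,0,-2,0,0,0],[0,0,-1.5,0,0,0],[0,0,0,0,0,0]])

```text
time: 6.97
tool_pos: [0.5228, -0.1971, 0.1261]
tcp_rot: [3.138, 0.091, 0.01]
wrist_force: [0.3, 0.4, -1.6]
width: 0.361
grip_force: 44.7
```

Run:
```python
from h import *
togo(.533,.1715,.122,-70.9)
im=optics.read_camera("side"); a=im[150:310,270:430]; cv2.imwrite("pics/s2.png",cv2.resize(a,(560,560),interpolation=2)[:,:,::-1])
```

```text
t 6.9667 pos [ 0.5228 -0.1971  0.1261] q [-0.41  0.13  1.97  0.    1.04  1.11] w 0.3610205211937684 F [ 0.3  0.4 -1.6] 44.662266969680786
shift cm [  3.16 -36.74   0.33] turn [ 0.004 -0.006 -0.275]
```

View pics/s2.png

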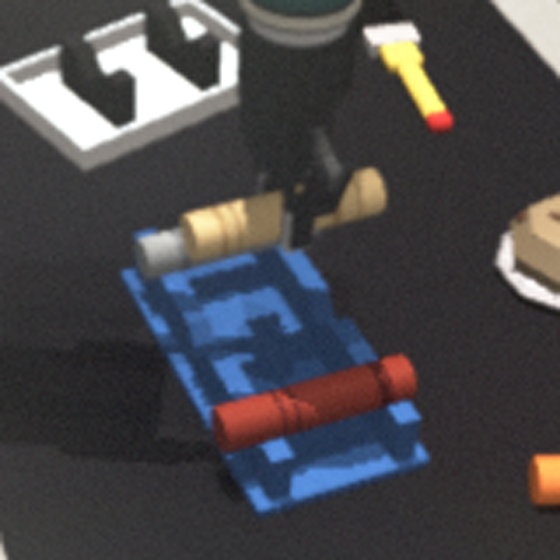

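Core lifted level, the neighbours still in place. I'll carry it over to the box.

Emit:
play_rows(commands=[[0.15,-1.5,0,0,0,0],[0.25,-2.5,0,0,0,0],[0.25,-3,0,0,0,0],[0.25,-3,0,0,0,0],[0.25,-3,0,0,0,0]])

```text
time: 7.43
tool_pos: [0.5226, -0.0645, 0.1201]
tcp_rot: [-3.14, -0.089, 0.005]
wrist_force: [1.2, -0.1, -2.4]
width: 0.36
grip_force: 44.8
```

Emit:
play_rows(commands=[[0.25,-3,0,0,0,0],[0.25,-3,0,0,0,0],[0.25,-3,0,0,0,0],[0.25,-3,0,0,0,0],[0.25,-3,0,0,0,0]])

```text
time: 7.85
tool_pos: [0.5264, 0.086, 0.1201]
tcp_rot: [3.14, 0.091, -0.005]
wrist_force: [-0.6, 0.1, -2.4]
width: 0.354
grip_force: 44.8
```

Emit:
play_rows(commands=[[0.25,-3,0,0,0,0],[0.25,-2.5,0,0,0,0],[0.15,-1.7,0,0,0,0],[0.1,-1.5,0,0,0,-0.05],[0,0,0,0,0,-0.075]])

```text
time: 8.27
tool_pos: [0.5291, 0.1745, 0.1201]
tcp_rot: [-3.127, -0.294, 0.004]
wrist_force: [0.4, 0.5, -2.4]
width: 0.36
grip_force: 44.9
```

Emit:
play_rows(commands=[[0,0,0,0,0,-0.075],[0,0,0,0,0,-0.075],[0,0,0,0,0,0],[0,0,0,0,0,0],[0,0,0,0,0,0]])

```text
time: 8.68
tool_pos: [0.5297, 0.1716, 0.1208]
tcp_rot: [3.099, 0.517, -0.003]
wrist_force: [-1.2, -0.9, -2.0]
width: 0.363
grip_force: 44.9
```

```bash
cat > m.py <<'E'
from h import *
import sys
togo(.533,.1715,.122,-70.9); z=sensors.read_state()["tool_pos"][2]+.0187
ims=[]
for n,b in(("top",(150,130,300,290)),("side",(240,90,380,210))):
    im=optics.read_camera(n); H,S,V=[a.astype(int) for a in cv2.split(cv2.cvtColor(im,cv2.COLOR_RGB2HSV))]
    r=np.zeros(H.shape,bool); r[b[1]:b[3],b[0]:b[2]]=1
    m=r&(H>12)&(H<32)&(S>50)&(V>80)
    m=cv2.morphologyEx(m.astype(np.uint8),cv2.MORPH_CLOSE,np.ones((25,25)))
    c=big(m)[0]; print(n,"core at z",z.round(4),rect(n,c,z))
    ims.append(cv2.resize(im[b[1]:b[3],b[0]:b[2]],(400,400),interpolation=2))
cv2.imwrite(f"pics/{sys.argv[1]}.png",np.hstack(ims)[:,:,::-1])
E
python3 m.py m1
```

```text
t 8.6833 pos [0.5297 0.1716 0.1208] q [0.27 0.14 1.97 0.   1.04 1.51] w 0.3625479431728742 F [-1.2 -0.9 -2. ] 44.88729536533356
shift cm [ 0.31  0.12 -0.12] turn [-0.     0.002 -0.002]
top core at z 0.1395 (array([482.3, 143.4]), array([43.9,  5.7]), np.float32(20.5))
side core at z 0.1395 (array([529.9, 173. ]), array([174.9,  58. ]), np.float32(18.7))
```

View pics/m1.png

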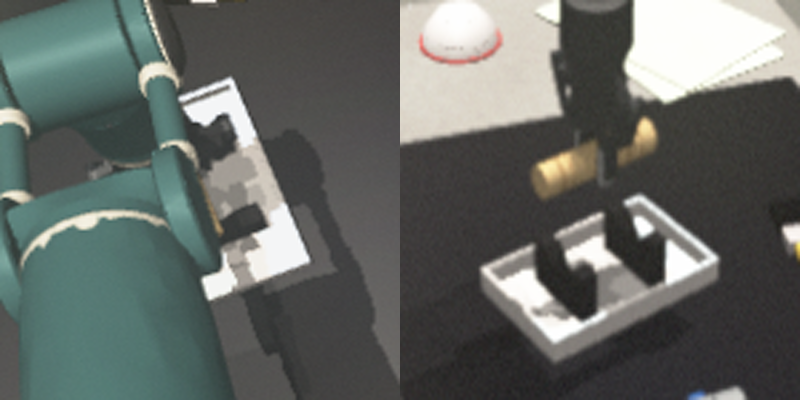

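Left half: the top view is blocked by the arm. Right half: the side view shows the core level above the saddles, in line with the box. Side ray-cast gives (0.530, 0.173), which matches the TCP. The box edges and saddles together put the seat at about (0.533, 0.1715). I'll correct and lower partway.

Emit:
play_rows(commands=[[0.3,0.1,1,0,0,0],[0,0,2,0,0,0],[0,0,2,0,0,0],[0,0,1,0,0,0],[0,0,0,0,0,0]])

```text
time: 9.2
tool_pos: [0.5309, 0.171, 0.0582]
tcp_rot: [3.098, 0.519, -0.01]
wrist_force: [-1.2, -0.7, -3.1]
width: 0.356
grip_force: 44.9
```

Emit:
play_rows(commands=[[0,0,0,0,0,0],[0,0,0,0,0,0],[0,0,0,0,0,0]])

```text
time: 9.45
tool_pos: [0.5349, 0.1722, 0.0631]
tcp_rot: [-3.098, -0.52, -0.004]
wrist_force: [1.0, 0.2, -2.2]
width: 0.359
grip_force: 44.9
```

```bash
python3 m.py m2; python3 -c "
from h import *
togo(.533,.1715,.035,-70.9)"
```

```text
t 9.45 pos [0.5349 0.1722 0.0631] q [ 0.27  0.21  2.   -0.    0.92  1.51] w 0.3588335940765492 F [ 1.   0.2 -2.2] 44.897979497909546
shift cm [-0.19  0.   -5.89] turn [ 0.    -0.003 -0.001]
top core at z 0.0818 (array([486. , 141.8]), array([35.5,  5.5]), np.float32(12.2))
side core at z 0.0818 (array([534.5, 174.2]), array([173.6,  54. ]), np.float32(20.0))
t 9.55 pos [0.5347 0.1722 0.0631] q [ 0.27  0.21  2.   -0.    0.92  1.51] w 0.3574764189885919 F [ 0.6 -0.  -2.9] 44.8979526758194
shift cm [-0.19  0.01  2.81] turn [ 0.    -0.002 -0.001]
```

View pics/m2.png

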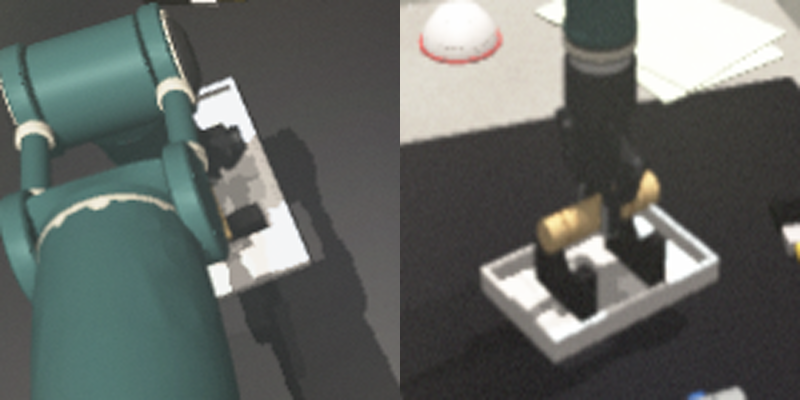

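The side view shows the core right above both notches, level and aligned. I'll lower it into the saddles slowly.

Emit:
play_rows(commands=[[-0.12,0,0.8,0,0,0],[0,0,0.8,0,0,0],[0,0,0.5,0,0,0],[0,0,0.3,0,0,0],[0,0,0,0,0,0]])

```text
time: 9.97
tool_pos: [0.5322, 0.1705, 0.0375]
tcp_rot: [3.096, 0.521, -0.002]
wrist_force: [-1.0, -4.0, 1.3]
width: 0.358
grip_force: 45.2
```

Emit:
play_rows(commands=[[0,0,0.1,0,0,0],[0,0,0.1,0,0,0],[0,0,0,0,0,0],[0,0,0,0,0,0]])

```text
time: 10.3
tool_pos: [0.5328, 0.1702, 0.0369]
tcp_rot: [3.096, 0.521, -0.0]
wrist_force: [-3.9, -5.9, 9.8]
width: 0.364
grip_force: 46.2
```

Contact is felt (10 N), with a slight push toward tool +y, so I'll ease that way and settle.

Emit:
play_rows(commands=[[0,0.1,0,0,0,0],[0,0,0.1,0,0,0],[0,0,0,0,0,0],[0,0,0,0,0,0]])

```text
time: 10.63
tool_pos: [0.5337, 0.1696, 0.0361]
tcp_rot: [3.097, 0.521, 0.001]
wrist_force: [-3.1, -5.7, 9.7]
width: 0.36
grip_force: 46.2
```

```bash
python3 m.py m3
```

```text
t 10.6333 pos [0.5337 0.1696 0.0361] q [ 0.26  0.25  2.02 -0.    0.87  1.5 ] w 0.36033433974112333 F [-3.1 -5.7  9.7] 46.1849981546402
shift cm [ 0.   -0.18 -8.59] turn [ 0.002 -0.001 -0.   ]
top core at z 0.0548 (array([483.3, 138.9]), array([35.5,  6.3]), np.float32(12.1))
side core at z 0.0548 (array([534. , 169.9]), array([172.4,  51.9]), np.float32(18.9))
```

View pics/m3.png

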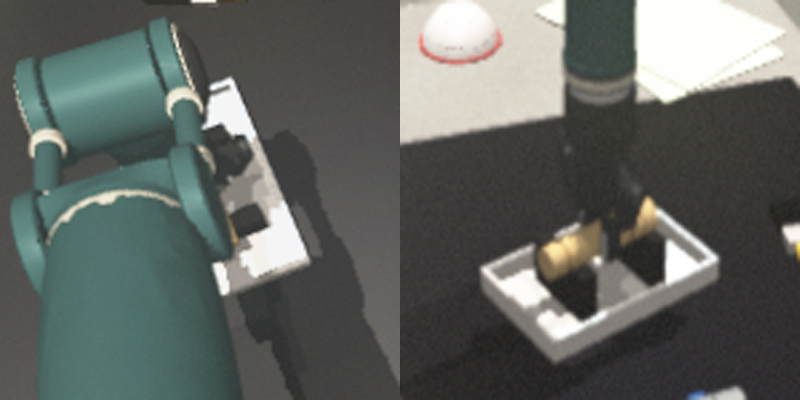

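Emit:
play_rows(commands=[[0,0.1,0,0,0,0],[0,0,0.1,0,0,0],[0,0,0,0,0,0],[0,0,0,0,0,0]])

```text
time: 11.07
tool_pos: [0.5342, 0.1691, 0.0354]
tcp_rot: [3.097, 0.52, 0.002]
wrist_force: [-2.9, -5.4, 11.6]
width: 0.36
grip_force: 46.3
```

Emit:
play_rows(commands=[[0,0.1,0,0,0,0],[0,0,0,0,0,0],[0,0,0,0,0,0]])

```text
time: 11.32
tool_pos: [0.5343, 0.169, 0.0353]
tcp_rot: [-3.098, -0.519, -0.002]
wrist_force: [-3.4, -1.5, 10.5]
width: 0.359
grip_force: 46.0
```

The lateral force has gone and z has stopped falling, so the core is seated. I'll release and rise.

Emit:
play_rows(commands=[[0,0,-0.1,0,0,0],[0,0,0,0,0,0]], force=20)

```text
time: 11.48
tool_pos: [0.5343, 0.1689, 0.0354]
tcp_rot: [-3.098, -0.519, -0.003]
wrist_force: [-0.2, -0.5, 5.1]
width: 0.355
grip_force: 45.4
```

Emit:
play_rows(commands=[[0,0,0,0,0,0],[0,0,0,0,0,0],[0,0,0,0,0,0],[0,0,0,0,0,0],[0,0,0,0,0,0]], grip=0.4)

```text
time: 11.9
tool_pos: [0.5331, 0.1686, 0.0343]
tcp_rot: [3.098, 0.521, -0.001]
wrist_force: [-0.5, -0.0, -0.1]
width: 0.598
grip_force: 0.0
```

Emit:
play_rows(commands=[[0,0,-0.5,0,0,0],[0,0,-1,0,0,0],[0,0,-2,0,0,0],[0,0,-3,0,0,0],[0,0,-3,0,0,0]])

```text
time: 12.32
tool_pos: [0.5326, 0.1684, 0.1307]
tcp_rot: [3.098, 0.52, -0.003]
wrist_force: [0.8, -0.3, 1.0]
width: 0.6
grip_force: 0.0
```

Emit:
play_rows(commands=[[0,-3,-3,0,0,0],[0,-4,-2,0,0,0],[0,-4,0,0,0,0],[0,-4,0,0,0,0],[0,-4,0,0,0,0]])

```text
time: 12.73
tool_pos: [0.4724, 0.347, 0.1804]
tcp_rot: [-3.097, -0.519, -0.005]
wrist_force: [1.3, -0.6, -0.4]
width: 0.606
grip_force: 0.0
```

Emit:
play_rows(commands=[[0,-4,0,0,0,0],[0,-4,0,0,0,0],[0,-4,0,0,0,0],[0,0,0,0,0,0],[0,0,0,0,0,0]])

```text
time: 13.15
tool_pos: [0.4323, 0.4606, 0.1788]
tcp_rot: [-3.097, -0.526, -0.001]
wrist_force: [0.2, -0.6, -0.6]
width: 0.6
grip_force: 0.0
```

Run:
```python
from h import *
togo(.533,.1715,.122,-70.9)
ims=[]
for n,b in(("top",(150,90,450,290)),("side",(240,130,500,310))):
    im=optics.read_camera(n); H,S,V=[a.astype(int) for a in cv2.split(cv2.cvtColor(im,cv2.COLOR_RGB2HSV))]
    br=(190,150,270,265) if n=="top" else (260,140,358,200)
    r=np.zeros(H.shape,bool); r[br[1]:br[3],br[0]:br[2]]=1
    c=big(r&(H>12)&(H<32)&(S>50)&(V>80))[0]; print(n,"core",rect(n,c,.053))
    ims.append(cv2.resize(im[b[1]:b[3],b[0]:b[2]],(400,400*(b[3]-b[1])//(b[2]-b[0])),interpolation=2)[:266])
cv2.imwrite("pics/f.png",np.hstack(ims)[:,:,::-1])
```

```text
t 13.15 pos [0.4323 0.4606 0.1788] q [ 0.78  0.22  1.76 -0.    1.16  2.01] w 0.5997745983953372 F [ 0.2 -0.6 -0.6] 0.0
shift cm [-0.06 30.62  5.67] turn [-0.    -0.001  0.003]
top core (array([531.2, 170.6]), array([144.2,  32.7]), np.float32(18.9))
side core (array([533.7, 171.8]), array([171.3,  55.2]), np.float32(20.5))
```

View pics/f.png

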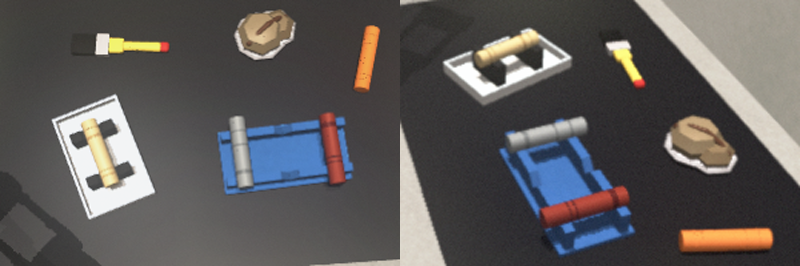

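The final view shows the core lying in both saddles (top-view crop (98,152)) and aligned with the box to about 1°. The grey and red cores, brush and fossil block are unmoved, and the gripper is clear. I'll hand it in.

```bash
python3 -c "
from workcell import order
print(order.finish_job())"
```

```text
the job is handed in; nothing more can be done
None
```

The tan core is lying in both saddles of the white box, along the box to within about 1° and an estimated 1–3 mm off its middle lengthwise; it was set down before release, nothing else was moved, and the job was handed in at about 13 s.

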